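Tip the angle brackets out of their tilt tray

ROBOT

A 6-joint arm with a two-finger parallel gripper is mounted at the origin on the work surface. World frame = base frame: x ahead of the robot, y to its left, z up, the work surface at z = 0. Lengths are in m, angles in degrees, forces in N, time in s.
With the tool pointing down it reaches from about 0.275 to 0.75 m from the base axis. Payload 10.2 kg.
Tool frame: the origin (TCP) lies midway between the tips of the shut fingers; the grasp point (between the pads) lies 19 mm behind it; x points along the fingers, y is the direction in which the jaws open and shut, and the axes are right-handed (so a half turn about x gives the same grasp; the last joint's range is limited). The gripper opens to 85 mm and grips with 20 to 120 N. Pads are 22 mm wide; open, the fingers measure 114 mm over their backs; the gripper's body (76 mm by 85 mm) begins 54 mm behind the grasp point. The pads swing forward as they close: fully open they stand 13 mm farther back than shut.
Start: joints at [-87.915, 17.928, 85.812, -0, 76.261, -12.8], TCP at [0.135, -0.507, 0.206] pointing down, gripper open.
Joint ranges: [-168.41, 168.41], [-55.51, 124.54], [10.69, 146.95], [-70.63, 250.63], [1, 178], [-165.06, 165.06]. Speed limits (degrees/s): [136.94, 136.94, 172.46, 180, 180, 180].

INTERFACE

Orientations are given as a 3x3 rotation matrix whose columns are the frame's x, y, z axes.
In Python, from station import monitor, snapshot, job gives the robot as it stands. The module is installed in compiled form; this text tells all that it offers.
- The arm moves only by the tool apply_moves, never from a script. Its argument "steps" is a list of rows, each a list of 6 numbers: the shift along the world's x, y, z in units of 100 mm (1.0 is 100 mm), then the turn, a rotation vector about the world's x, y, z in units of 180 degrees (1.0 is 180 degrees). In form: [[x, y, z, ax, ay, az], ...]. A call has 1 to 12 rows; each row shifts and turns the commanded pose from where the row before left it; what a row does not reach is not made up. A row lasts 1/12 s, in which the tool goes at most 41.7 mm and 7.16 degrees, less where a joint would pass 70% of its speed; a pose out of reach is approached as far as the arm can. A call with a number of a shift or a turn outside -1 to 1 is refused whole. A call with a gripper value outside its range is refused whole. "claw" is the closure, from -1 (fully open) to 1 (shut), so that 0 is half open, set as the call begins (left out, the last holds). The fingers move at their own pace and stop on an object; "newtons" is the grip in N (left out, the last holds). Time passes only in rows, so rows that do not move let the fingers close. It gives the time, the measured TCP pose, the force and the opening at its end, in the units of the state.
- monitor.get_state(): the state, without advancing time (a new reading comes with each control period).
- snapshot(name): name is "scene" or "top"; returns a dict with "frame" (420x560x3 uint8, red, green, blue), "fx", "fy", "cx", "cy" (pixels), "D" ([k1, k2, p1, p2, k3] as OpenCV has them; the pictures are not rectified), "origin" and "rotation" of the camera in the world. Camera axes: x right, y up, looking along -z (the intrinsics and any distortion apply to the point x, -y, -z); pixel columns grow to the right and rows downward; lengths in m; the calibration is good to about 2 mm. A picture is of the moment at which its call begins. There is no depth.
- job.hand_in(): hands the job in, once; it reports no verdict.
The state is a dict: "clock": time; "joint_positions": joint angles; "qd": joint speeds; "joint_efforts": joint torques, N m; "tool_pos": TCP position; "tool_rot": TCP orientation; "wrist_force": force on the tool from outside, world axes, zero at the start; "wrist_torque": the same for the moment, N m; "width": finger opening in m.
Only numpy, scipy, OpenCV 4.12 (cv2) and the standard library are available. Lean on these libraries where they do the work, as an engineer would, in place of code of your own. Each camera call takes 0.05 s, during which the arm holds its last target.

TASK

Two hinged tilt trays stand side by side on the bench, one with steel angle brackets and one with wooden blocks. Lift the bar handle of the bracket tray until all three brackets have slid out into the catch box behind it, then lower that tray gently, without letting it drop, until it lies fully down again and let go. Leave the other tray with its blocks and everything else on the bench as they are.

Things in the scene. Friction and masses are not known exactly. Their poses are not given: they have to be found in the camera images.
- rack_a: Fixed plywood stand, 148 mm wide, whose tray holds the three steel angle brackets; two alike stand side by side, either one left. Origin on the bench straight below the hinge axis; x points level from handle to catch box, y along the axis, z up. The open catch box below the lip is, inside, x -10 to 130 mm, y -68 to 68, floor z 12, walls up to z 75, far wall 105.
- tray_a (a joint): Hinge of the dark sheet-steel tilt tray holding the three steel angle brackets: 0 = level, fully down on its rest (hard stop); grows as the handle is lifted, to a stop at 1.05 rad. Tray about 0.5 kg, hinge lightly damped: it falls shut if let go. Parts begin to slide at about 0.45 to 0.65 rad and have left by about 0.85.
- tray_a_handle (a point): Middle of the tray's handle: round steel bar, 12 mm thick, 100 mm long, level, parallel to the hinge axis, 50 mm clear of the tray's end wall, on an arm at each end (88 mm free between). With the tray down it is 207 mm before the hinge axis and 20 mm above it (135 mm above the bench), nothing close below; it swings in an arc about that axis.
- tray_a_hinge (a point): Middle of the level hinge axis, 115 mm above the bench, along the rack's y. With the tray down, its floor (top 6 mm above the axis, 120 mm wide inside) runs from 153 mm before the axis to an open pouring lip 30 mm past it; 4 mm walls rise 28 mm above the floor at both sides and the handle end.
- rack_b: Fixed plywood stand, 148 mm wide, whose tray holds the three wooden blocks; two alike stand side by side, either one left. Origin on the bench straight below the hinge axis; x points level from handle to catch box, y along the axis, z up. The open catch box below the lip is, inside, x -10 to 130 mm, y -68 to 68, floor z 12, walls up to z 75, far wall 105.
- tray_b (a joint): Hinge of the dark sheet-steel tilt tray holding the three wooden blocks: 0 = level, fully down on its rest (hard stop); grows as the handle is lifted, to a stop at 1.05 rad. Tray about 0.5 kg, hinge lightly damped: it falls shut if let go. Parts begin to slide at about 0.45 to 0.65 rad and have left by about 0.85.
- tray_b_handle (a point): Middle of the tray's handle: round steel bar, 12 mm thick, 100 mm long, level, parallel to the hinge axis, 50 mm clear of the tray's end wall, on an arm at each end (88 mm free between). With the tray down it is 207 mm before the hinge axis and 20 mm above it (135 mm above the bench), nothing close below; it swings in an arc about that axis.
- tray_b_hinge (a point): Middle of the level hinge axis, 115 mm above the bench, along the rack's y. With the tray down, its floor (top 6 mm above the axis, 120 mm wide inside) runs from 153 mm before the axis to an open pouring lip 30 mm past it; 4 mm walls rise 28 mm above the floor at both sides and the handle end.
- bracket0_mid (a point): Middle of a loose steel angle bracket (L of two 4 mm legs, 40 mm long and 40 mm high, 32 mm wide, 60 g), lying on one leg in the tray of rack_a at any yaw. The point is 12 mm above the underside, within the L; x and z axes run along the two legs.
- bracket0: The same angle bracket; origin at the middle of the underside of its lying leg, z up along the standing leg.
- block0: Loose wooden block 44 x 28 x 18 mm, 20 g, in the tray of rack_b; origin at the middle of its underside.
- bracket1_mid (a point): Middle of a loose steel angle bracket (L of two 4 mm legs, 40 mm long and 40 mm high, 32 mm wide, 60 g), lying on one leg in the tray of rack_a at any yaw. The point is 12 mm above the underside, within the L; x and z axes run along the two legs.
- bracket1: The same angle bracket; origin at the middle of the underside of its lying leg, z up along the standing leg.
- block1: Loose wooden block 44 x 28 x 18 mm, 20 g, in the tray of rack_b; origin at the middle of its underside.
- bracket2_mid (a point): Middle of a loose steel angle bracket (L of two 4 mm legs, 40 mm long and 40 mm high, 32 mm wide, 60 g), lying on one leg in the tray of rack_a at any yaw. The point is 12 mm above the underside, within the L; x and z axes run along the two legs.
- bracket2: The same angle bracket; origin at the middle of the underside of its lying leg, z up along the standing leg.
- block2: Loose wooden block 44 x 28 x 18 mm, 20 g, in the tray of rack_b; origin at the middle of its underside.
- glue: Bystander: white plastic bottle, 56 mm in diameter, 140 mm tall, upright; origin under its centre.
- hammer: Bystander: hammer lying on the bench; origin under its middle, handle to its -x.
- offcut: Bystander: flat board offcut 100 x 70 x 19 mm; origin under its centre.
Things that resemble listed ones, but are neither listed nor needed, are in the scene too. What is shaped like the block2 but blue or purple is not meant. Leave any orange look-alike of the bracket1 alone.

How it is judged:
By the outcome, as a careful person would: the job done as asked, in the order asked, and still so for the second after the job is handed in, with the robot touching nothing.
It also fails if it takes over 45 s, if anything falls off the work surface, if the arm or the gripper's body presses on something with over 40 N, if the wrist force passes 120 N, or if a joint passes its speed limit or range.

## Working session

There is one attempt and no reset: what is moved stays moved. The work goes in short steps, Python scripts to look and compute and a tool call to move; the robot and the scene stay as the last step left them, time stands still between calls to the robot, and variables do not carry over. Pictures are saved under pics/ and viewed, and the job is handed in when it is done.

Besides the shell and the picture viewer there is one more tool, called after ">>>" by a JSON object that holds its "op" and its "data", one argument or row to a line. apply_moves: Moves the arm, as the interface text tells. Its arguments: {"type":"object","properties":{"steps":{"type":"array","items":{"type":"array","items":{"type":"number"}}},"claw":{"type":"number"},"newtons":{"type":"number"}},"required":["steps"]}

```bash
mkdir -p pics
python3 - <<'E'
from station import monitor, snapshot
import cv2,json
s=monitor.get_state();print(s)
for n in("scene","top"):
    d=snapshot(n);cv2.imwrite(f"pics/{n}0.png",cv2.cvtColor(d["frame"],cv2.COLOR_RGB2BGR))
    print(n,{k:(v.tolist() if hasattr(v,'tolist') else v) for k,v in d.items() if k!="frame"})
E
```

```text
{'clock': 0.0, 'joint_positions': array([-8.79125087e+01,  1.79587281e+01,  8.58538886e+01,  2.24786690e-03,
        7.62608389e+01, -1.28003577e+01]), 'qd': array([-0.00020946,  0.01632821,  0.04743558,  0.13189471, -0.02346801,
        0.0339845 ]), 'joint_efforts': array([-2.82492783e-04, -4.12267613e+01, -2.59745032e+01, -1.49628459e-04,
        4.10742898e-03,  2.12998037e-05]), 'tool_pos': array([ 0.13487104, -0.50708536,  0.20594229]), 'tool_rot': array([[-8.61418481e-06,  2.56918808e-01, -9.66432991e-01],
       [ 1.28257777e-03, -9.66432193e-01, -2.56918608e-01],
       [-9.99999177e-01, -1.24173861e-03, -3.21193325e-04]]), 'wrist_force': array([-0.59464638,  0.70046738, -0.19210827]), 'wrist_torque': array([-0.03690034,  0.02379362, -0.00709036]), 'width': 0.085345754565949}
scene {'fx': 444.8843317889515, 'fy': 444.8843317889515, 'cx': 283.4492111830753, 'cy': 208.81501487960352, 'D': [-0.010813309864178318, 0.0, 0.0, 0.0, 0.0], 'origin': [1.092761558458221, 0.34557367709485165, 1.1042950367814601], 'rotation': [[-0.5457484224477669, -0.709684829352944, 0.4455402365466638], [0.837889049228868, -0.4558136813575714, 0.30029290545998955], [-0.01002998395401442, 0.5371976646203347, 0.8433967444496931]]}
top {'fx': 537.2101414188661, 'fy': 537.2101414188661, 'cx': 278.8205718025101, 'cy': 219.03895505925797, 'D': [0.03697311074642634, 0.0, 0.0, 0.0, 0.0], 'origin': [0.32786359000902393, 0.002463291238546465, 1.5538981023172873], 'rotation': [[-0.020494555219980858, 0.9885789119305266, -0.14930407928985534], [-0.9997008873947202, -0.022256347583178366, -0.010138576550291895], [-0.013345746458873334, 0.14905163494075807, 0.9887393494611928]]}
```

View pics/scene0.png

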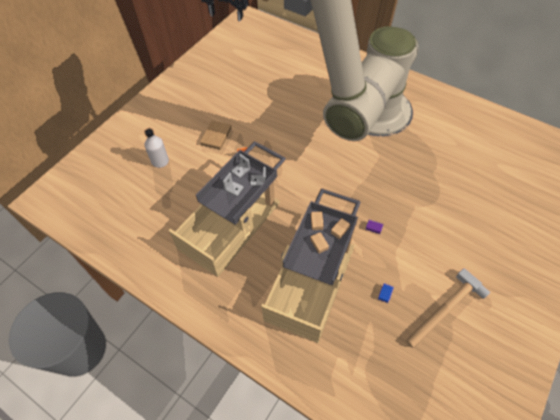

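View pics/top0.png

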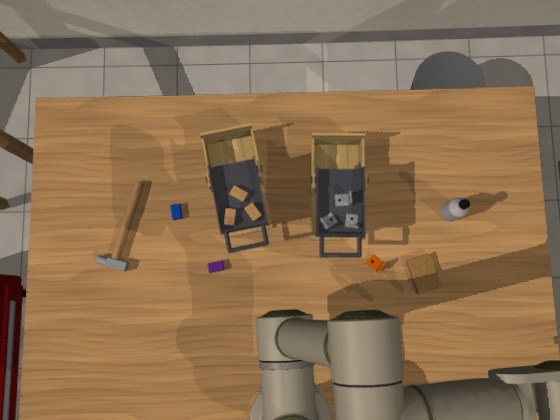

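The bracket tray is the right one in the top view, around (340,195), with its handle bar at about (340,257). The left tray at (238,190) holds the blocks. An orange look-alike sits at (375,263), near the handle. Next I'll zoom in.

```bash
cat > h.py <<'E'
import numpy as np,cv2
from station import monitor, snapshot
def ray(d,u,v):
    K=np.array([[d["fx"],0,d["cx"]],[0,d["fy"],d["cy"]],[0,0,1]])
    p=cv2.undistortPoints(np.array([[[u,v]]],float),K,np.array(d["D"]))[0,0]
    return np.array(d["origin"]),np.array(d["rotation"])@np.array([p[0],-p[1],-1])
def onz(d,u,v,z):
    o,r=ray(d,u,v);return o+r*(z-o[2])/r[2]
def crop(d,name,x0,y0,w,h,f):
    im=cv2.cvtColor(d["frame"],cv2.COLOR_RGB2BGR)[y0:y0+h,x0:x0+w]
    cv2.imwrite(name,cv2.resize(im,None,fx=f,fy=f,interpolation=cv2.INTER_CUBIC))
E
python3 - <<'E'
from h import *
d=snapshot("top");crop(d,"pics/t1.png",290,120,110,160,3.7) if 0 else crop(d,"pics/t1.png",295,120,120,150,4)
d=snapshot("scene");crop(d,"pics/s1.png",160,130,140,150,4)
E
```

```text
(no output)
```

View pics/t1.png

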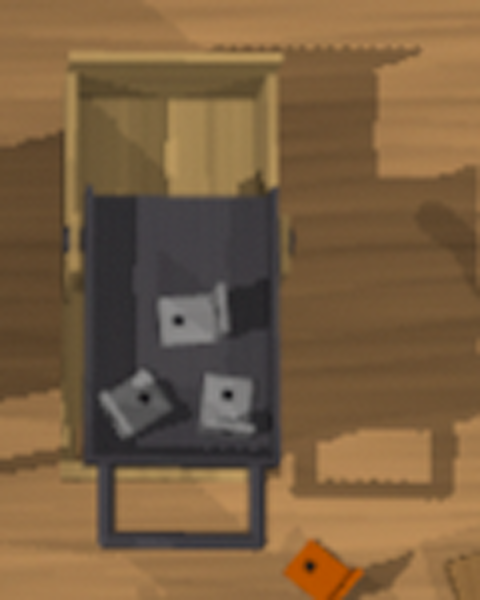

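View pics/s1.png

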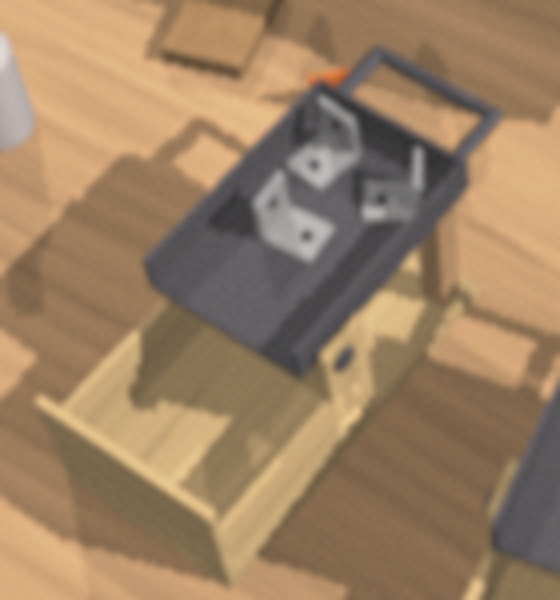

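Run:
```python
from h import *
t=snapshot("top");s=snapshot("scene")
A=onz(t,295+103/4-.4,120+541/4-.4,.135);B=onz(t,295+262/4-.4,120+541/4-.4,.135)
print("handle",A,B,(A+B)/2,np.linalg.norm(A-B))
C=onz(t,295+72/4,120+238/4,.115);D=onz(t,295+290/4,120+238/4,.115);print("hinge",C,D,(C+D)/2)
A=onz(s,160+378/4,130+54/4,.135);B=onz(s,160+494/4,130+116/4,.135);print("scene handle",A,B,(A+B)/2)
x=((D+C)-(A+B))/2
d=D-C;print("bar yaw",np.degrees(np.arctan2(d[1],d[0])))
# tray outer edges directions
P=onz(t,295+90/4,120+195/4,.149);Q=onz(t,295+92/4,120+460/4,.149);P2=onz(t,295+277/4,120+195/4,.149);Q2=onz(t,295+276/4,120+462/4,.149)
for a,b in((P,Q),(P2,Q2)): e=a-b;print(np.degrees(np.arctan2(e[1],e[0])),a,b)
print("orange",onz(t,375,263,0.0))
```

```text
handle [ 0.4440291  -0.09068844  0.135     ] [ 0.4418269  -0.19531072  0.135     ] [ 0.442928   -0.14299958  0.135     ] 0.10464545506420143
hinge [ 0.6524173  -0.07852492  0.115     ] [ 0.64882784 -0.22706493  0.115     ] [ 0.65062257 -0.15279493  0.115     ]
scene handle [ 0.44021742 -0.18963138  0.135     ] [ 0.44295111 -0.08910647  0.135     ] [ 0.44158427 -0.13936893  0.135     ]
bar yaw -91.38427882820474
-1.357927692566901 [ 0.67388358 -0.08951991  0.149     ] [ 0.49524735 -0.08528538  0.149     ]
-2.715770893537232 [ 0.67081088 -0.21428403  0.149     ] [ 0.49129285 -0.20576865  0.149     ]
orange [ 0.42831427 -0.25582487  0.        ]
```

>>> {"op": "apply_moves", "data": {
  "steps": [
    [0.12, 0.22, 0.05, 0, 0, 0.034],
    [0.12, 0.22, 0.05, 0, 0, 0.034],
    [0.12, 0.22, 0.05, 0, 0, 0.034],
    [0.12, 0.22, 0.05, 0, 0, 0.034],
    [0.12, 0.22, 0.05, 0, 0, 0.034],
    [0.12, 0.22, 0.05, 0, 0, 0.034],
    [0.12, 0.22, 0, 0, 0, 0.034],
    [0.12, 0.22, 0, 0, 0, 0.034],
    [0.12, 0.22, 0, 0, 0, 0.034],
    [0.12, 0.22, 0, 0, 0, 0.034],
    [0.12, 0.22, 0, 0, 0, 0.034],
    [0.12, 0.22, 0, 0, 0, 0.034]
  ],
  "claw": 0,
  "newtons": 40
}}

```text
clock: 1.3
tool_pos: [0.2792, -0.2422, 0.2366]
tool_rot: [[0.0, 1.0, -0.024], [-0.0, -0.024, -1.0], [-1.0, 0.0, 0.0]]
wrist_force: [0.8, -0.3, 0.3]
width: 0.0427
```

```bash
cat > tgt.py <<'E'
from h import *
from scipy.spatial.transform import Rotation as R
import sys
YAW=-2
ex=np.array([np.cos(np.radians(YAW)),np.sin(np.radians(YAW)),0]);ez=np.array([0,0,1.]);ey=np.cross(ez,ex)
H=np.array([.442,-.1415,.135]);
def rot(phi):
    f=np.radians(phi);x=np.sin(f)*ex-np.cos(f)*ez;y=np.cos(f)*ex+np.sin(f)*ez
    return np.c_[x,y,np.cross(x,y)]
def show(p,Rt):
    s=monitor.get_state();rv=R.from_matrix(Rt@np.array(s["tool_rot"]).T).as_rotvec()
    print("pos",s["tool_pos"].round(4),"q",s["joint_positions"].round(1),"F",s["wrist_force"].round(1),"w",round(s["width"],4),s["clock"])
    print("target",p.round(4),"shift/100mm",((p-s["tool_pos"])*10).round(3),"turn/180",(rv/np.pi).round(4))
E
python3 - <<'E'
from tgt import *
Rt=rot(40);show(H+(.019-.1)*Rt[:,0],Rt)
E
```

```text
pos [ 0.2792 -0.2422  0.2366] q [-59.3  -3.8 106.1   0.   77.7 -57.9] F [ 0.8 -0.3  0.3] w 0.0427 1.3
target [ 0.39   -0.1397  0.197 ] shift/100mm [ 1.108  1.026 -0.395] turn/180 [-0.0065 -0.2221 -0.0032]
```

>>> {"op": "apply_moves", "data": {
  "steps": [
    [0.12, 0.12, 0, -0.0007, -0.024, -0.0004],
    [0.12, 0.12, 0, -0.0007, -0.024, -0.0004],
    [0.12, 0.12, 0, -0.0007, -0.024, -0.0004],
    [0.12, 0.12, 0, -0.0007, -0.024, -0.0004],
    [0.12, 0.12, 0, -0.0007, -0.025, -0.0004],
    [0.12, 0.11, -0.07, -0.0007, -0.025, -0.0004],
    [0.12, 0.11, -0.08, -0.0007, -0.025, -0.0004],
    [0.12, 0.1, -0.08, -0.0007, -0.025, -0.0004],
    [0.14, 0.1, -0.08, -0.0007, -0.026, -0.0004],
    [0, 0, -0.08, 0, 0, 0],
    [0, 0, 0, 0, 0, 0],
    [0, 0, 0, 0, 0, 0]
  ]
}}

```text
clock: 2.3
tool_pos: [0.3888, -0.1415, 0.1978]
tool_rot: [[0.642, 0.766, -0.039], [-0.022, -0.033, -0.999], [-0.767, 0.642, -0.004]]
wrist_force: [0.3, -0.2, -0.1]
width: 0.0429
```

Run:
```python
from tgt import *
Rt=rot(40);show(H+.019*Rt[:,0],Rt)
crop(snapshot("top"),"pics/t2.png",260,150,160,150,4);crop(snapshot("scene"),"pics/s2.png",160,90,180,150,4)
```

```text
pos [ 0.3888 -0.1415  0.1978] q [-60.8 -15.7 132.   45.5  50.3 -84.3] F [ 0.3 -0.2 -0.1] w 0.0429 2.3
target [ 0.4542 -0.1419  0.1204] shift/100mm [ 0.654 -0.004 -0.773] turn/180 [-0.0014 -0.0002  0.0015]
```

View pics/t2.png

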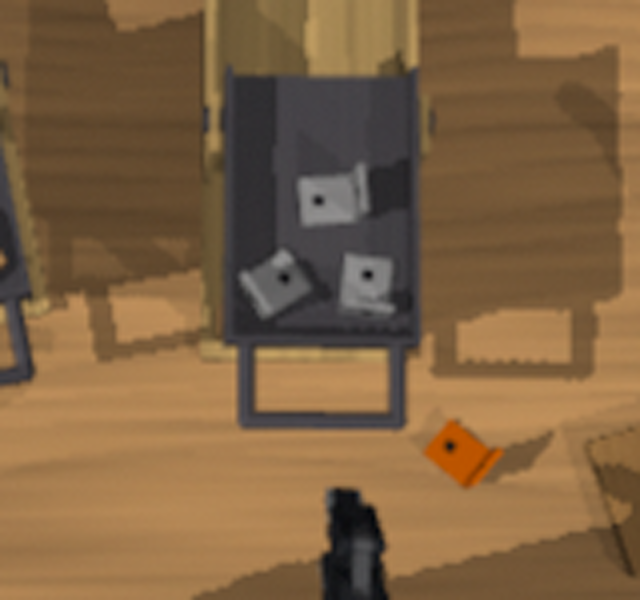

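View pics/s2.png

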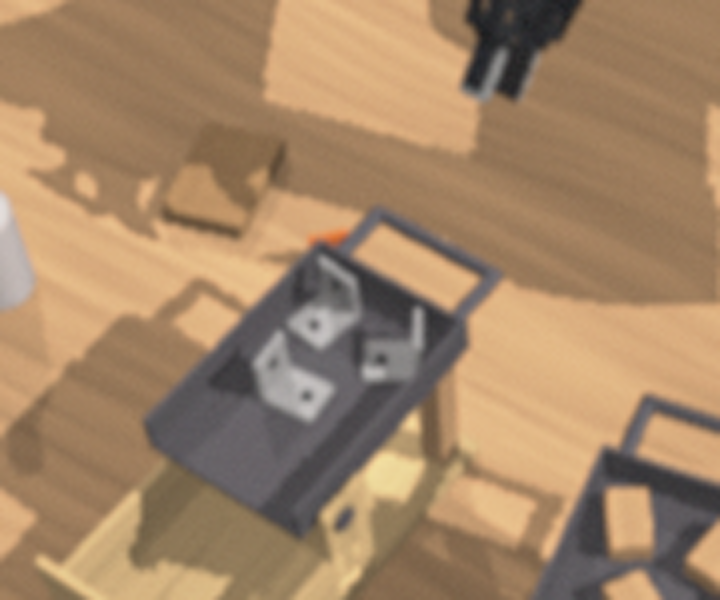

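Run:
```python
from tgt import *
s=monitor.get_state();p=s["tool_pos"];Rr=s["tool_rot"]
for n,x0,y0 in(("top",260,150),("scene",160,90)):
    d=snapshot(n);K=np.array([[d["fx"],0,d["cx"]],[0,d["fy"],d["cy"]],[0,0,1]])
    for P in(p,p+.02*Rr[:,1],p-.02*Rr[:,1],H):
        c=np.array(d["rotation"]).T@(P-np.array(d["origin"]));c=np.array([c[0],-c[1],-c[2]])
        u=cv2.projectPoints(c.reshape(1,3),np.zeros(3),np.zeros(3),K,np.array(d["D"]))[0].ravel()
        print(n,u.round(1),((u-[x0,y0])*4).round())
```

```text
top [343.1 274.2] [332. 497.]
top [343.7 267.8] [335. 471.]
top [342.6 280.6] [330. 522.]
top [339.7 255.2] [319. 421.]
scene [277.9 123.5] [471. 134.]
scene [274.5 123.6] [458. 134.]
scene [281.2 123.4] [485. 133.]
scene [268.1 150.9] [432. 244.]
```

>>> {"op": "apply_moves", "data": {
  "steps": [
    [0.08, 0, -0.09, 0, 0, 0],
    [0.08, 0, -0.09, 0, 0, 0],
    [0.08, 0, -0.1, 0, 0, 0],
    [0.08, 0, -0.1, 0, 0, 0],
    [0.08, 0, -0.1, 0, 0, 0],
    [0.08, 0, -0.1, 0, 0, 0],
    [0.08, 0, -0.1, 0, 0, 0],
    [0.08, 0, -0.08, 0, 0, 0],
    [0, 0, 0, 0, 0, 0],
    [0, 0, 0, 0, 0, 0]
  ]
}}

```text
clock: 3.33
tool_pos: [0.453, -0.1413, 0.1216]
tool_rot: [[0.642, 0.766, -0.039], [-0.021, -0.033, -0.999], [-0.766, 0.642, -0.005]]
wrist_force: [-0.5, -0.0, -0.4]
width: 0.0428
```

Run:
```python
from tgt import *
Rt=rot(40);show(H+.019*Rt[:,0],Rt)
crop(snapshot("top"),"pics/t3.png",280,170,120,150,4);crop(snapshot("scene"),"pics/s3.png",190,90,140,130,4.5)
```

```text
pos [ 0.453  -0.1413  0.1216] q [-48.8   2.9 130.9  62.   32.1 -96.8] F [-0.5 -0.  -0.4] w 0.0428 3.3333
target [ 0.4542 -0.1419  0.1204] shift/100mm [ 0.012 -0.006 -0.011] turn/180 [-0.0016 -0.0002  0.0012]
```

View pics/t3.png

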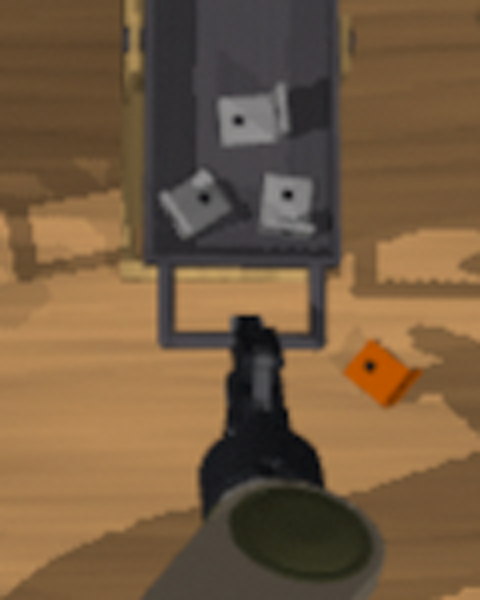

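View pics/s3.png

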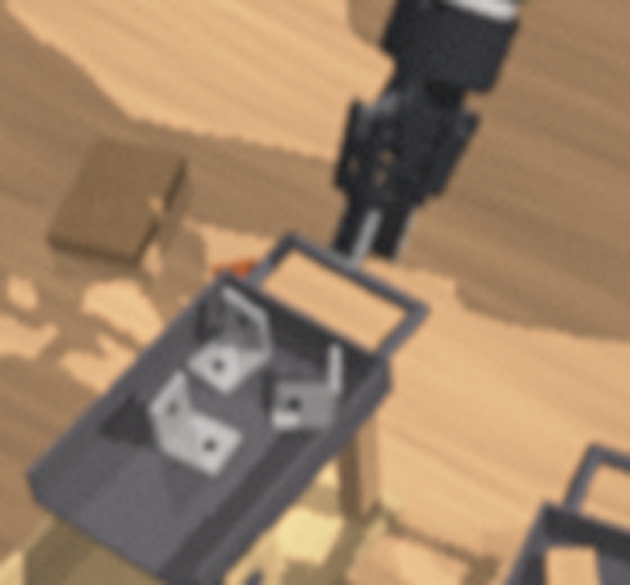

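Run:
```python
from tgt import *
t=snapshot("top");s=snapshot("scene")
def tri(a,b):
    o1,r1=ray(t,*a);o2,r2=ray(s,*b)
    k=np.linalg.lstsq(np.c_[r1,-r2],o2-o1,rcond=None)[0]
    P,Q=o1+k[0]*r1,o2+k[1]*r2
    print(((P+Q)/2).round(4),"gap",np.linalg.norm(P-Q).round(4))
tri((280+243/4,170+318/4),(190+342/4.5,90+252/4.5))
tri((280+243/4,170+318/4),(190+352/4.5,90+262/4.5))
tri((280+243/4,170+320/4),(190+385/4.5,90+255/4.5))
st=monitor.get_state();p=st["tool_pos"];Rr=st["tool_rot"]
w=st["width"]/2+.006
for k in(-1,1):print("expected tip",p+Rr[:,1]*w*k-.007*Rr[:,0])
```

```text
[ 0.4535 -0.1405  0.1684] gap 0.0023
[ 0.4526 -0.1382  0.1604] gap 0.0092
[ 0.4464 -0.1288  0.1693] gap 0.0278
expected tip [ 0.42735056 -0.14065031  0.1099104 ]
expected tip [ 0.46927409 -0.14244543  0.14515371]
```

```bash
cat >> tgt.py <<'E'
def proj(d,P):
    K=np.array([[d["fx"],0,d["cx"]],[0,d["fy"],d["cy"]],[0,0,1]])
    c=np.array(d["rotation"]).T@(np.array(P)-np.array(d["origin"]));c=np.array([c[0],-c[1],-c[2]])
    return cv2.projectPoints(c.reshape(1,3),np.zeros(3),np.zeros(3),K,np.array(d["D"]))[0].ravel()
def overlay(n,name,x0,y0,w,h,f,pts):
    d=snapshot(n);crop(d,name,x0,y0,w,h,f);im=cv2.imread(name)
    for P,c in pts:
        u=(proj(d,P)-[x0,y0]+.5)*f
        cv2.circle(im,tuple(int(v) for v in u),3,c,-1)
    cv2.imwrite(name,im)
E
python3 - <<'E'
from tgt import *
st=monitor.get_state();p=st["tool_pos"];Rr=st["tool_rot"]
a,y,z=Rr.T
pts=[(p,(0,0,255)),(p+.0215*y,(0,255,0)),(p-.0215*y,(255,0,0)),(p-.073*a,(0,255,255)),(p-.2*a,(255,0,255)),(H,(255,255,255)),(H+.05*ey,(255,255,255)),(H-.05*ey,(255,255,255))]
overlay("top","pics/t4.png",300,200,80,90,7,pts)
overlay("scene","pics/s4.png",220,80,100,90,7,pts)
E
```

```text
(no output)
```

View pics/t4.png

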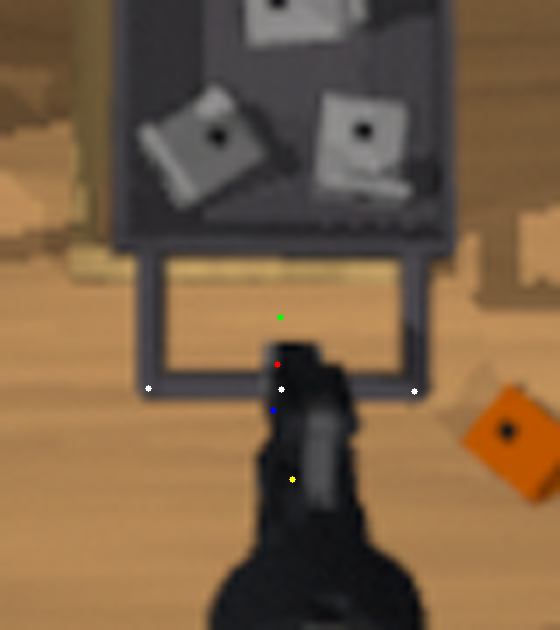

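View pics/s4.png

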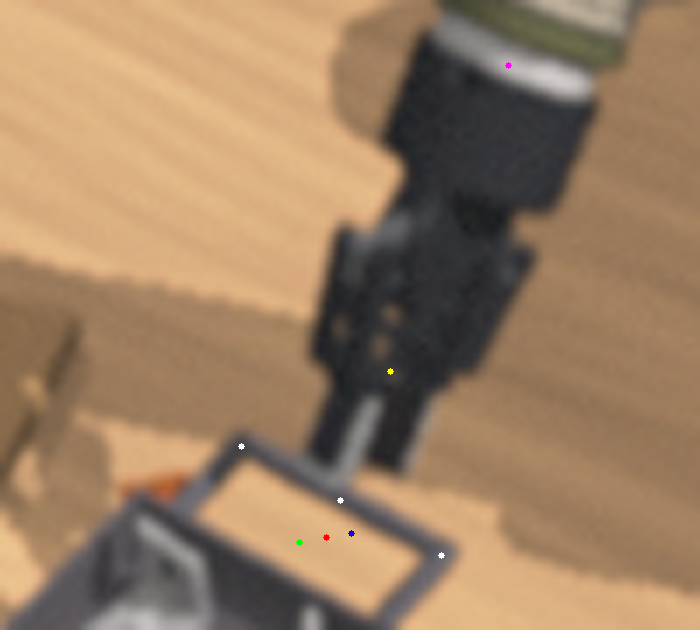

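The scene view shows the fingertips about 25 mm short of where the reported pose puts them. I'll close lightly, which is harmless if there's nothing between the pads, and compare.

>>> {"op": "apply_moves", "data": {
  "steps": [
    [0, 0, 0, 0, 0, 0],
    [0, 0, 0, 0, 0, 0],
    [0, 0, 0, 0, 0, 0],
    [0, 0, 0, 0, 0, 0],
    [0, 0, 0, 0, 0, 0],
    [0, 0, 0, 0, 0, 0]
  ],
  "claw": 1,
  "newtons": 20
}}

```text
clock: 4.13
tool_pos: [0.4528, -0.1414, 0.1215]
tool_rot: [[0.642, 0.766, -0.04], [-0.022, -0.033, -0.999], [-0.766, 0.642, -0.005]]
wrist_force: [-0.1, -0.2, 0.2]
width: -0.0
```

Run:
```python
from tgt import *
st=monitor.get_state();p=st["tool_pos"];Rr=st["tool_rot"]
print(st)
a,y,z=Rr.T
pts=[(p,(0,0,255)),(p-.019*a,(0,255,0))]
overlay("top","pics/t5.png",300,200,80,90,7,pts)
overlay("scene","pics/s5.png",220,80,100,90,7,pts)
```

```text
{'clock': 4.1333, 'joint_positions': array([-48.79443727,   2.86759062, 130.98734397,  62.09679842,
        32.02027092, -96.86341745]), 'qd': array([ 0.00932005, -0.10387186, -0.00042973, -0.02506466,  0.00280471,
        0.04349542]), 'joint_efforts': array([-6.78926779e-03, -2.16390967e+01, -1.91431046e+01,  9.50638242e-01,
        2.28952789e-01,  4.78431339e-04]), 'tool_pos': array([ 0.45282405, -0.14137804,  0.12147001]), 'tool_rot': array([[ 0.64204295,  0.76564804, -0.03954663],
       [-0.02195924, -0.03319608, -0.99920759],
       [-0.76635413,  0.6424026 , -0.00450026]]), 'wrist_force': array([-0.131597  , -0.17950749,  0.22777405]), 'wrist_torque': array([ 0.02236002,  0.31461269, -0.02303261]), 'width': -3.739312442783452e-06}
```

View pics/t5.png

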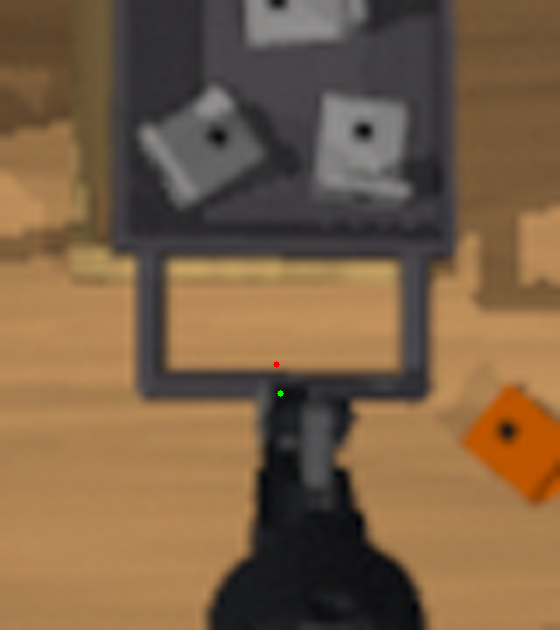

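View pics/s5.png

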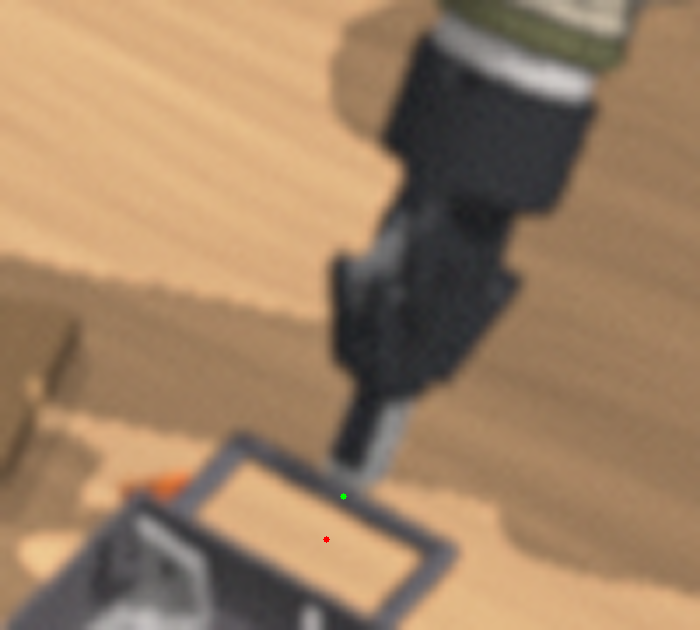

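>>> {"op": "apply_moves", "data": {
  "steps": [
    [-0.1, 0, 0.12, 0, 0, 0],
    [-0.1, 0, 0.12, 0, 0, 0],
    [-0.1, 0, 0.12, 0, 0, 0],
    [-0.1, 0, 0.12, 0, 0, 0],
    [0, 0, 0, 0, 0, 0],
    [0, 0, 0, 0, 0, 0]
  ]
}}

```text
clock: 4.73
tool_pos: [0.413, -0.1419, 0.1698]
tool_rot: [[0.643, 0.765, -0.041], [-0.024, -0.033, -0.999], [-0.766, 0.643, -0.003]]
wrist_force: [0.6, -0.1, 0.3]
width: 0.0
```

Run:
```python
from tgt import *
st=monitor.get_state();p=st["tool_pos"];Rr=st["tool_rot"]
a,y,z=Rr.T
print(p,st["joint_positions"])
pts=[(p,(0,0,255)),(p-.019*a,(0,255,0))]
overlay("top","pics/t6.png",300,220,80,80,7,pts)
overlay("scene","pics/s6.png",220,60,100,85,7,pts)
```

```text
[ 0.41299473 -0.14185525  0.16975875] [-55.71594457  -8.91401437 132.18683355  50.24532304  42.3386234
 -87.43555704]
```

View pics/t6.png

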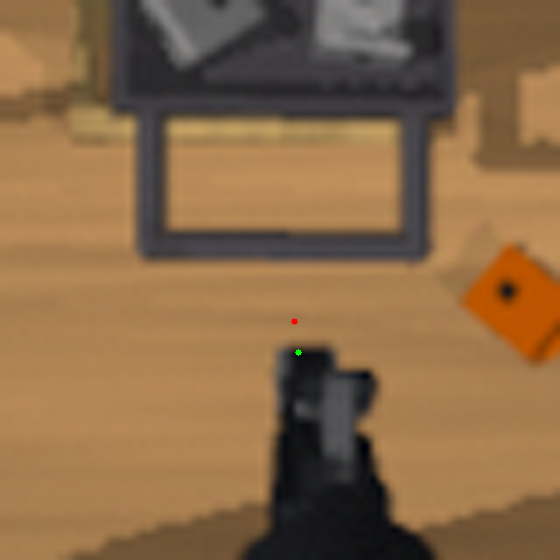

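View pics/s6.png

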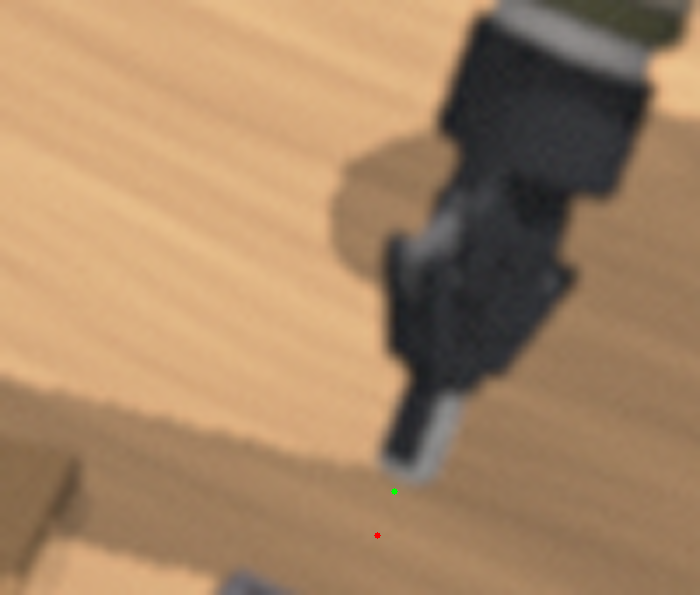

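Run:
```python
from tgt import *
t=snapshot("top");s=snapshot("scene")
st=monitor.get_state();p=st["tool_pos"];Rr=st["tool_rot"]
def tri(a,b):
    o1,r1=ray(t,*a);o2,r2=ray(s,*b)
    k=np.linalg.lstsq(np.c_[r1,-r2],o2-o1,rcond=None)[0]
    P,Q=o1+k[0]*r1,o2+k[1]*r2
    m=(P+Q)/2
    print(m.round(4),"gap",np.linalg.norm(P-Q).round(4),"off world",(m-p).round(4),"tool",(Rr.T@(m-p)).round(4))
for dv in(348,356,362):
  for su,sv in((400,465),(410,470),(420,478)):
    tri((300+307/7-.5,220+dv/7-.5),(220+su/7-.5,60+sv/7-.5))
```

```text
[ 0.4005 -0.1409  0.1999] gap 0.0043 off world [-0.0125  0.0001  0.0311] tool [-0.0319  0.0103  0.0002]
[ 0.3996 -0.1393  0.1977] gap 0.0084 off world [-0.0134  0.0018  0.0289] tool [-0.0308  0.0083 -0.0014]
[ 0.3989 -0.1378  0.1939] gap 0.0128 off world [-0.0141  0.0033  0.0251] tool [-0.0284  0.0052 -0.0029]
[ 0.3981 -0.1418  0.1971] gap 0.0029 off world [-0.0149 -0.0007  0.0283] tool [-0.0313  0.0068  0.0011]
[ 0.3972 -0.1401  0.1949] gap 0.007 off world [-0.0158  0.0009  0.0261] tool [-0.0302  0.0047 -0.0005]
[ 0.3965 -0.1386  0.191 ] gap 0.0114 off world [-0.0165  0.0025  0.0223] tool [-0.0277  0.0015 -0.002 ]
[ 0.3963 -0.1424  0.195 ] gap 0.0018 off world [-0.0167 -0.0013  0.0262] tool [-0.0308  0.0041  0.0018]
[ 0.3954 -0.1407  0.1928] gap 0.006 off world [-0.0176  0.0003  0.024 ] tool [-0.0297  0.002   0.0002]
[ 0.3947 -0.1392  0.1889] gap 0.0103 off world [-0.0183  0.0019  0.0201] tool [-0.0272 -0.0012 -0.0013]
```

Both views put the real tips about 29 mm behind the reported TCP along the tool axis, and sideways they agree. The grasp point is therefore about 48 mm behind the reported TCP, and I'll use that from here on.

>>> {"op": "apply_moves", "data": {
  "steps": [
    [0, 0, 0, 0, 0, 0],
    [0, 0, 0, 0, 0, 0],
    [0, 0, 0, 0, 0, 0],
    [0.08, 0, -0.1, 0, 0, 0],
    [0.08, 0, -0.1, 0, 0, 0],
    [0.08, 0, -0.1, 0, 0, 0],
    [0.08, 0, -0.1, 0, 0, 0],
    [0.08, 0, -0.1, 0, 0, 0],
    [0.08, 0, -0.09, 0, 0, 0],
    [0.07, 0, -0.08, 0, 0, 0],
    [0, 0, 0, 0, 0, 0],
    [0, 0, 0, 0, 0, 0]
  ],
  "claw": 0
}}

```text
clock: 5.93
tool_pos: [0.4677, -0.1411, 0.1022]
tool_rot: [[0.641, 0.766, -0.039], [-0.021, -0.033, -0.999], [-0.767, 0.642, -0.005]]
wrist_force: [0.1, -0.1, 1.1]
width: 0.0429
```

Run:
```python
from tgt import *
st=monitor.get_state();p=st["tool_pos"];Rr=st["tool_rot"]
a,y,z=Rr.T
print(p,st["joint_positions"],st["wrist_force"])
pts=[(p-.048*a,(0,0,255))]
overlay("top","pics/t7.png",300,200,80,80,7,pts)
overlay("scene","pics/s7.png",220,80,100,85,7,pts)
```

```text
[ 0.467735   -0.14105528  0.10216843] [ -46.57906938    7.40985595  130.12498436   68.12198664   29.11527151
 -102.04709343] [ 0.08779484 -0.09895938  1.11530255]
```

View pics/t7.png

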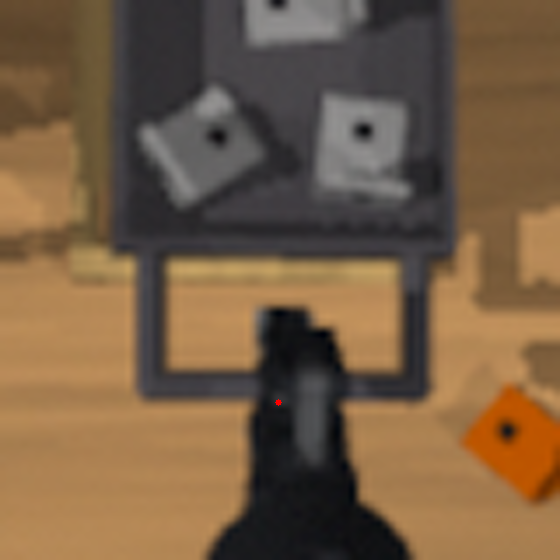

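View pics/s7.png

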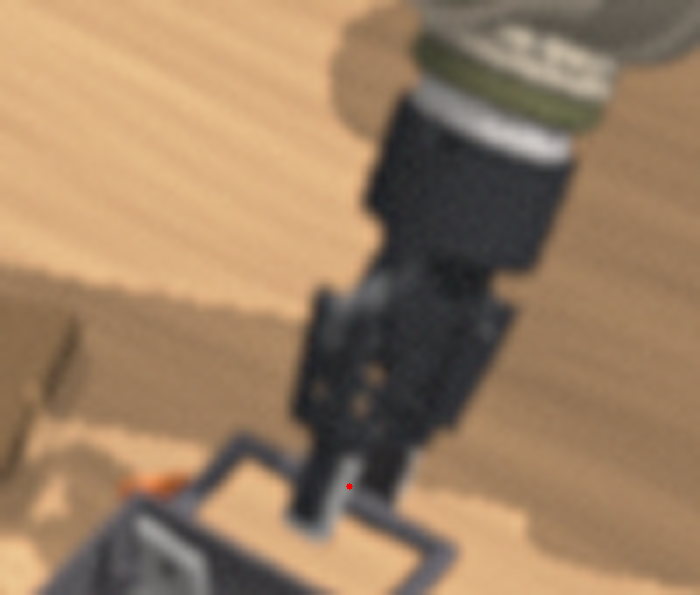

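In the scene view the front finger now overlaps the bar at about (315,525), and the rear finger is behind it. I'll nudge in 4 mm and close.

>>> {"op": "apply_moves", "data": {
  "steps": [
    [0.03, 0, -0.035, 0, 0, 0],
    [0, 0, 0, 0, 0, 0],
    [0, 0, 0, 0, 0, 0],
    [0, 0, 0, 0, 0, 0],
    [0, 0, 0, 0, 0, 0],
    [0, 0, 0, 0, 0, 0],
    [0, 0, 0, 0, 0, 0]
  ],
  "claw": 1,
  "newtons": 40
}}

```text
clock: 6.62
tool_pos: [0.4718, -0.1416, 0.1002]
tool_rot: [[0.644, 0.764, -0.039], [-0.022, -0.032, -0.999], [-0.765, 0.644, -0.004]]
wrist_force: [8.6, 1.1, 1.2]
width: 0.0111
```

Run:
```python
from tgt import *
st=monitor.get_state();p=st["tool_pos"];Rr=st["tool_rot"];a=Rr[:,0]
print(p,st["width"],st["wrist_force"],st["wrist_torque"])
B=p-.048*a; print("grasp",B)
# arc plan: hinge relative; rack rotation by th about ey
hub=np.array([.650,-.151,.115]); hub[1]=B[1]+ (hub-B)[0]*np.tan(np.radians(YAW))
for k in range(0,13):
    th=np.radians(4.5*k);Rm=R.from_rotvec(ey*th).as_matrix()
    Bn=H+(Rm-np.eye(3))@(H-hub)
    pn=p+(Bn-H)+(Rm-np.eye(3))@(.048*a)
    if k: print(k,((pn-pp)*10).round(3),(R.from_rotvec(ey*np.radians(4.5)).as_rotvec()/np.pi).round(4))
    pp=pn
```

```text
[ 0.47183479 -0.14160049  0.10017612] 0.011056018330025152 [8.62716503 1.14921698 1.21372265] [ 0.1636645  -0.79618773  0.22520201]
grasp [ 0.4409163  -0.14054973  0.13687684]
1 [-0.008  0.     0.14 ] [ 0.0009  0.025  -0.    ]
2 [ 0.003 -0.     0.14 ] [ 0.0009  0.025  -0.    ]
3 [ 0.014 -0.     0.139] [ 0.0009  0.025  -0.    ]
4 [ 0.025 -0.001  0.137] [ 0.0009  0.025  -0.    ]
5 [ 0.036 -0.001  0.135] [ 0.0009  0.025  -0.    ]
6 [ 0.046 -0.002  0.132] [ 0.0009  0.025  -0.    ]
7 [ 0.056 -0.002  0.128] [ 0.0009  0.025  -0.    ]
8 [ 0.066 -0.002  0.123] [ 0.0009  0.025  -0.    ]
9 [ 0.076 -0.003  0.117] [ 0.0009  0.025  -0.    ]
10 [ 0.085 -0.003  0.111] [ 0.0009  0.025  -0.    ]
11 [ 0.093 -0.003  0.104] [ 0.0009  0.025  -0.    ]
12 [ 0.101 -0.004  0.096] [ 0.0009  0.025  -0.    ]
```

>>> {"op": "apply_moves", "data": {
  "steps": [
    [-0.003, 0, 0.047, 0.0003, 0.0083, 0],
    [-0.003, 0, 0.047, 0.0003, 0.0083, 0],
    [-0.002, 0, 0.046, 0.0003, 0.0084, 0],
    [0.001, 0, 0.047, 0.0003, 0.0083, 0],
    [0.001, 0, 0.047, 0.0003, 0.0083, 0],
    [0.001, 0, 0.046, 0.0003, 0.0084, 0],
    [0.005, 0, 0.046, 0.0003, 0.0083, 0],
    [0.005, 0, 0.046, 0.0003, 0.0083, 0],
    [0.004, 0, 0.047, 0.0003, 0.0084, 0],
    [0.008, 0, 0.046, 0.0003, 0.0083, 0],
    [0.008, 0, 0.046, 0.0003, 0.0083, 0],
    [0.009, -0.001, 0.045, 0.0003, 0.0084, 0]
  ]
}}

```text
clock: 7.62
tool_pos: [0.4755, -0.1417, 0.1552]
tool_rot: [[0.375, 0.926, -0.042], [-0.013, -0.04, -0.999], [-0.927, 0.376, -0.003]]
wrist_force: [20.2, 1.3, -11.6]
width: 0.0107
```

Run:
```python
from tgt import *
st=monitor.get_state();p=st["tool_pos"];a=st["tool_rot"][:,0]
print(p,p-.048*a,st["width"],st["wrist_force"],st["wrist_torque"],st["joint_positions"])
crop(snapshot("scene"),"pics/s8.png",160,80,160,140,4.2)
```

```text
[ 0.47546063 -0.14174686  0.15515827] [ 0.45744518 -0.1411067   0.19964461] 0.010678577277970148 [ 20.23090548   1.29230539 -11.58229797] [ 0.22667194 -2.0366693   0.29050015] [-37.55266884   6.0620154  112.27299272  18.02064777  44.85129345
 -46.0713535 ]
```

View pics/s8.png

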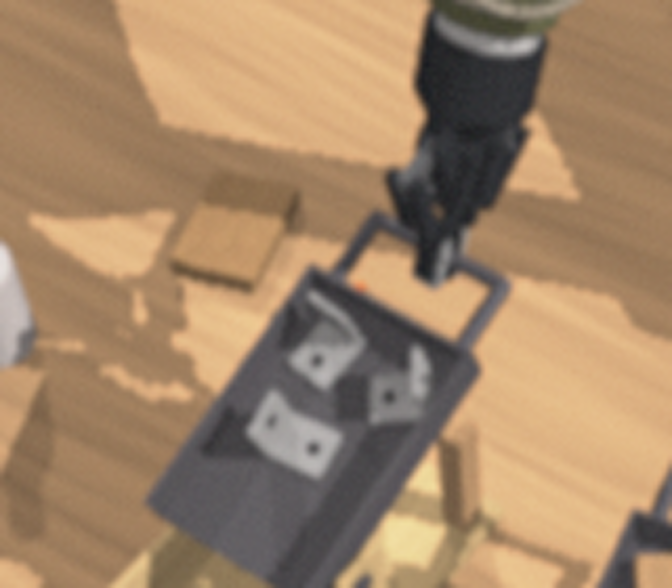

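>>> {"op": "apply_moves", "data": {
  "steps": [
    [0.022, 0, 0.045, 0.0003, 0.0083, 0],
    [0.022, 0, 0.045, 0.0003, 0.0083, 0],
    [0.022, -0.001, 0.045, 0.0003, 0.0084, 0],
    [0.015, 0, 0.044, 0.0003, 0.0083, 0],
    [0.015, -0.001, 0.044, 0.0003, 0.0083, 0],
    [0.016, -0.001, 0.044, 0.0003, 0.0084, 0],
    [0.019, 0, 0.043, 0.0003, 0.0083, 0],
    [0.019, -0.001, 0.043, 0.0003, 0.0083, 0],
    [0.018, -0.001, 0.042, 0.0003, 0.0084, 0]
  ]
}}

```text
clock: 8.42
tool_pos: [0.4893, -0.1421, 0.1942]
tool_rot: [[0.141, 0.989, -0.041], [-0.004, -0.041, -0.999], [-0.99, 0.141, -0.002]]
wrist_force: [-9.3, -0.8, 3.2]
width: 0.0105
```

Run:
```python
from tgt import *
st=monitor.get_state();p=st["tool_pos"];a=st["tool_rot"][:,0]
B=p-.048*a
print(p,B,st["width"],st["wrist_force"],st["wrist_torque"])
print("tray deg by grasp pos",np.degrees(np.arctan2(B[2]-.115,.650-B[0])-np.arctan2(.02,.207)),"tool",np.degrees(np.arctan2(a[0],-a[2])), "radius",np.hypot(B[2]-.115,.650-B[0]))
crop(snapshot("scene"),"pics/s9.png",160,80,160,140,4.2)
```

```text
[ 0.48931314 -0.14205902  0.19416459] [ 0.48252487 -0.14185527  0.24168172] 0.010454559763343325 [-9.33905687 -0.75506455  3.23541737] [-0.05204935  1.35818511  0.08826603]
tray deg by grasp pos 31.58593667092619 tool 8.130229218982768 radius 0.2099908999730083
```

View pics/s9.png

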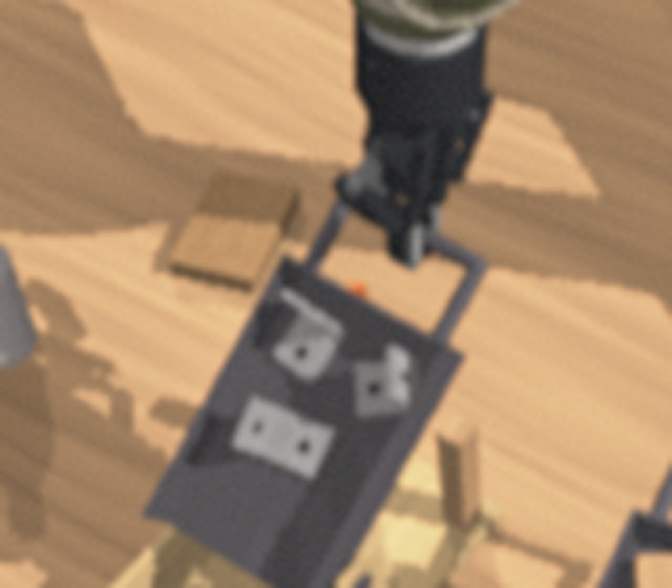

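>>> {"op": "apply_moves", "data": {
  "steps": [
    [0.018, -0.001, 0.041, 0.0003, 0.0083, 0],
    [0.019, -0.001, 0.041, 0.0003, 0.0083, 0],
    [0.019, 0, 0.041, 0.0003, 0.0084, 0],
    [0.025, -0.001, 0.039, 0.0003, 0.0083, 0],
    [0.025, -0.001, 0.039, 0.0003, 0.0083, 0],
    [0.025, -0.001, 0.039, 0.0003, 0.0084, 0],
    [0.028, -0.001, 0.037, 0.0003, 0.0083, 0],
    [0.028, -0.001, 0.037, 0.0003, 0.0083, 0],
    [0.028, -0.001, 0.037, 0.0003, 0.0084, 0],
    [0.031, -0.001, 0.035, 0.0003, 0.0083, 0],
    [0.031, -0.001, 0.035, 0.0003, 0.0083, 0],
    [0.031, -0.001, 0.034, 0.0003, 0.0084, 0]
  ]
}}

```text
clock: 9.47
tool_pos: [0.5215, -0.1431, 0.2398]
tool_rot: [[-0.168, 0.985, -0.042], [0.007, -0.041, -0.999], [-0.986, -0.169, -0.0]]
wrist_force: [-0.8, -0.5, -0.8]
width: 0.0107
```

```bash
cat > chk.py <<'E'
from tgt import *
st=monitor.get_state();p=st["tool_pos"];a=st["tool_rot"][:,0]
B=p-.048*a
print(p.round(4),B.round(4),st["width"].round(4) if hasattr(st["width"],'round') else st["width"],st["wrist_force"].round(1),st["wrist_torque"].round(2))
print("tray deg by grasp pos",np.degrees(np.arctan2(B[2]-.115,.650-B[0])-np.arctan2(.02,.207)),"tool",np.degrees(np.arctan2(a[0],-a[2])), "radius",np.hypot(B[2]-.115,.650-B[0]))
crop(snapshot("scene"),sys.argv[1],160,80,160,200,3)
E
python3 chk.py pics/s10.png
```

```text
[ 0.5215 -0.1431  0.2398] [ 0.5295 -0.1434  0.2871] 0.010745336430503858 [-0.8 -0.5 -0.8] [0.05 0.1  0.11]
tray deg by grasp pos 49.48825362853941 tool -9.693160833278132 radius 0.21004456134458582
```

View pics/s10.png

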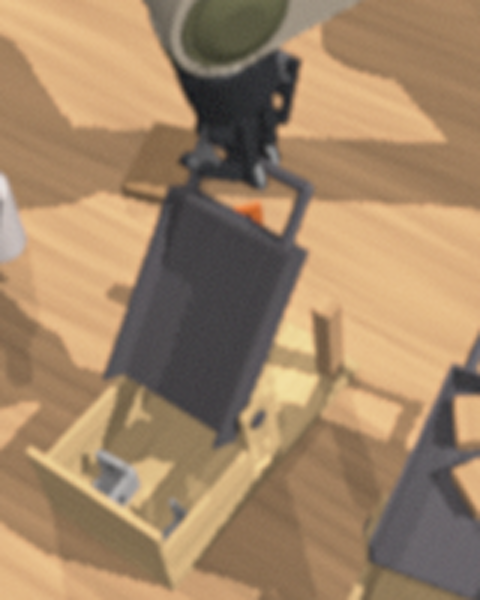

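The tray is empty. Two brackets are visible in the box at about (110,478) and (175,520). I'll go slightly higher and look for the third.

>>> {"op": "apply_moves", "data": {
  "steps": [
    [0.033, -0.001, 0.032, 0.0003, 0.0083, 0],
    [0.034, -0.001, 0.032, 0.0003, 0.0083, 0],
    [0.034, -0.001, 0.032, 0.0003, 0.0084, 0],
    [0, 0, 0, 0, 0, 0],
    [0, 0, 0, 0, 0, 0],
    [0, 0, 0, 0, 0, 0]
  ]
}}

```text
clock: 10.02
tool_pos: [0.5317, -0.1434, 0.2493]
tool_rot: [[-0.242, 0.969, -0.042], [0.01, -0.041, -0.999], [-0.97, -0.242, 0.0]]
wrist_force: [-1.9, 0.7, 2.7]
width: 0.0108
```

```bash
python3 chk.py pics/s11.png
python3 - <<'E'
from h import *
crop(snapshot("top"),"pics/t11.png",290,110,100,150,4);crop(snapshot("scene"),"pics/s12.png",165,190,90,90,6)
E
```

```text
[ 0.5317 -0.1434  0.2493] [ 0.5433 -0.1439  0.2959] 0.010828394011570411 [-1.9  0.7  2.7] [0.07 0.24 0.12]
tray deg by grasp pos 53.939028957784245 tool -14.00965110980226 radius 0.21000600338535103
```

View pics/t11.png

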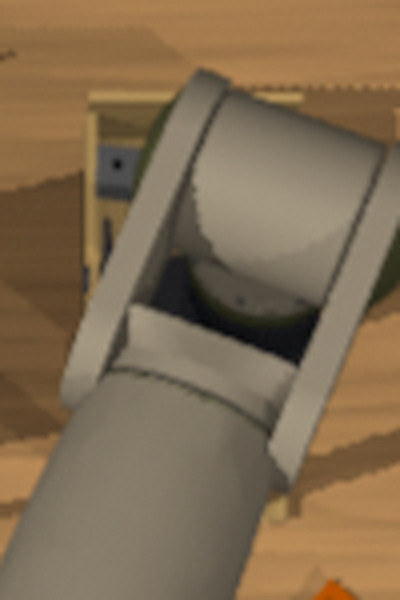

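View pics/s12.png

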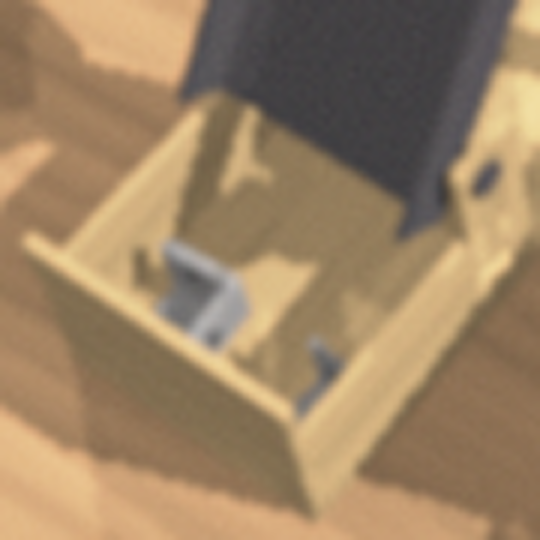

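>>> {"op": "apply_moves", "data": {
  "steps": [
    [-0.034, 0.001, -0.032, -0.0003, -0.0083, 0],
    [-0.034, 0.001, -0.032, -0.0003, -0.0083, 0],
    [-0.033, 0.001, -0.032, -0.0003, -0.0084, 0],
    [-0.031, 0.001, -0.034, -0.0003, -0.0083, 0],
    [-0.031, 0.001, -0.035, -0.0003, -0.0083, 0],
    [-0.031, 0.001, -0.035, -0.0003, -0.0084, 0],
    [-0.028, 0.001, -0.037, -0.0003, -0.0083, 0],
    [-0.028, 0.001, -0.037, -0.0003, -0.0083, 0],
    [-0.028, 0.001, -0.037, -0.0003, -0.0084, 0],
    [-0.026, 0.001, -0.039, -0.0003, -0.0083, 0],
    [-0.025, 0.001, -0.039, -0.0003, -0.0083, 0],
    [-0.025, 0.001, -0.039, -0.0003, -0.0084, 0]
  ]
}}

```text
clock: 11.17
tool_pos: [0.4959, -0.1423, 0.2062]
tool_rot: [[0.07, 0.997, -0.042], [-0.002, -0.042, -0.999], [-0.998, 0.07, -0.001]]
wrist_force: [-2.6, -0.4, 0.2]
width: 0.0106
```

```bash
python3 chk.py pics/s13.png
python3 - <<'E'
from h import *
crop(snapshot("top"),"pics/t13.png",290,110,100,150,4)
E
```

```text
[ 0.4959 -0.1423  0.2062] [ 0.4926 -0.1422  0.2541] 0.01056366386562398 [-2.6 -0.4  0.2] [-0.11  0.48  0.14]
tray deg by grasp pos 35.94289055639477 tool 4.0028491314605334 radius 0.2100502080339658
```

View pics/t13.png

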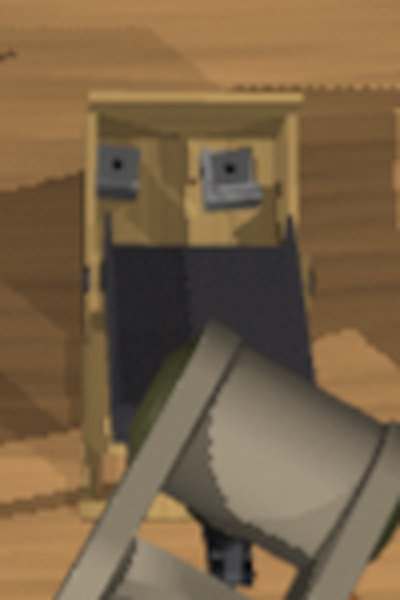

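View pics/s13.png

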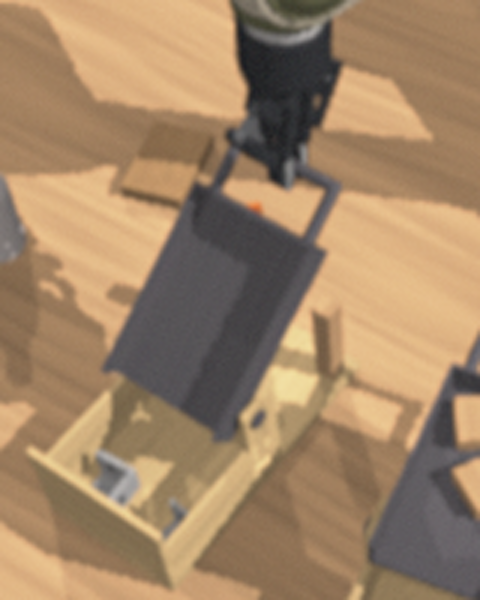

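Run:
```python
from h import *
import numpy as np
a=np.mean([snapshot("top")["frame"].astype(float) for _ in range(4)],0)
im=cv2.resize(a[130:175,308:368].astype('uint8'),None,fx=12,fy=12,interpolation=cv2.INTER_CUBIC)
im=np.clip(im.astype(float)*1.6,0,255).astype('uint8')
cv2.imwrite("pics/t14.png",im[...,::-1])
d=snapshot("scene")["frame"][215:275,170:235]
cv2.imwrite("pics/s14.png",np.clip(cv2.resize(d,None,fx=9,fy=9,interpolation=cv2.INTER_CUBIC).astype(float)*1.4,0,255).astype('uint8')[...,::-1])
```

```text
(no output)
```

View pics/t14.png

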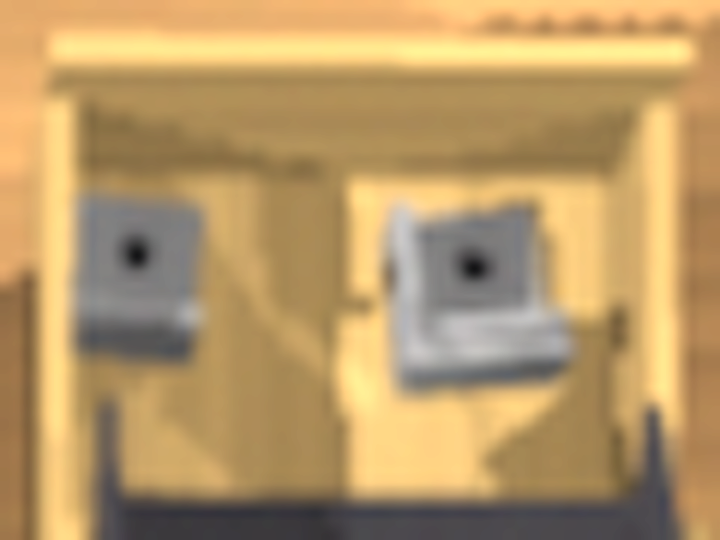

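View pics/s14.png

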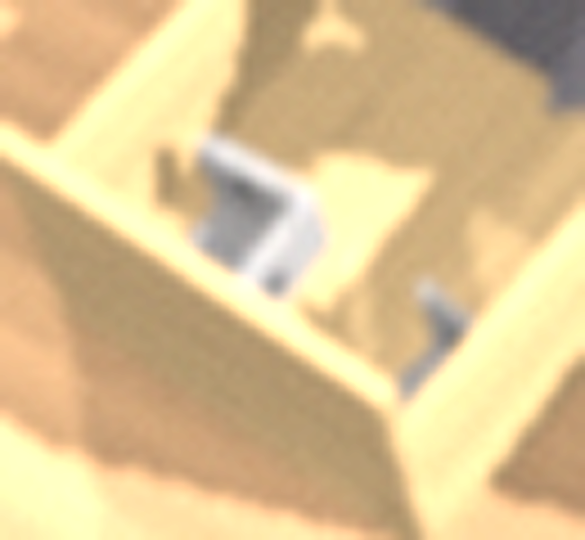

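The enlarged top view accounts for all three. One bracket is at (140,280). The cluster at (475,300) shows three distinct faces, so it is one bracket on its edge with another nested inside it. The tray floor is empty, so I'll keep lowering.

>>> {"op": "apply_moves", "data": {
  "steps": [
    [-0.022, 0.001, -0.041, -0.0003, -0.0083, 0],
    [-0.022, 0.001, -0.041, -0.0003, -0.0083, 0],
    [-0.022, 0, -0.041, -0.0003, -0.0084, 0],
    [-0.019, 0.001, -0.042, -0.0003, -0.0083, 0],
    [-0.019, 0.001, -0.043, -0.0003, -0.0083, 0],
    [-0.018, 0, -0.043, -0.0003, -0.0084, 0],
    [-0.016, 0.001, -0.044, -0.0003, -0.0083, 0],
    [-0.015, 0.001, -0.044, -0.0003, -0.0083, 0],
    [-0.015, 0, -0.044, -0.0003, -0.0084, 0],
    [-0.012, 0.001, -0.045, -0.0003, -0.0083, 0],
    [-0.012, 0, -0.045, -0.0003, -0.0083, 0],
    [-0.012, 0, -0.045, -0.0003, -0.0084, 0]
  ]
}}

```text
clock: 12.52
tool_pos: [0.4753, -0.1416, 0.1542]
tool_rot: [[0.372, 0.927, -0.04], [-0.012, -0.038, -0.999], [-0.928, 0.373, -0.003]]
wrist_force: [-10.3, -1.1, 2.4]
width: 0.0105
```

```bash
python3 chk.py pics/s15.png
```

```text
[ 0.4753 -0.1416  0.1542] [ 0.4574 -0.141   0.1987] 0.010477732639778877 [-10.3  -1.1   2.4] [-0.26  1.63  0.02]
tray deg by grasp pos 17.98000200654408 tool 21.867495557170383 radius 0.20998767831197196
```

>>> {"op": "apply_moves", "data": {
  "steps": [
    [-0.01, 0, -0.046, -0.0003, -0.0083, 0],
    [-0.01, 0, -0.046, -0.0003, -0.0083, 0],
    [-0.01, 0, -0.045, -0.0003, -0.0084, 0],
    [-0.006, 0, -0.046, -0.0003, -0.0083, 0],
    [-0.006, 0, -0.046, -0.0003, -0.0083, 0],
    [-0.006, 0, -0.047, -0.0003, -0.0084, 0],
    [-0.002, 0, -0.047, -0.0003, -0.0083, 0],
    [-0.001, 0, -0.046, -0.0003, -0.0083, 0],
    [-0.001, 0, -0.024, -0.0001, -0.0042, 0],
    [0, 0, -0.023, -0.0002, -0.0042, 0],
    [0, 0, 0, 0, 0, 0]
  ]
}}

```text
clock: 13.48
tool_pos: [0.4709, -0.1415, 0.1124]
tool_rot: [[0.58, 0.814, -0.04], [-0.019, -0.035, -0.999], [-0.815, 0.58, -0.005]]
wrist_force: [-2.1, 0.7, -3.0]
width: 0.0105
```

```bash
python3 chk.py pics/s16.png
```

```text
[ 0.4709 -0.1415  0.1124] [ 0.4431 -0.1406  0.1515] 0.010529875909825728 [-2.1  0.7 -3. ] [-0.06  0.75  0.13]
tray deg by grasp pos 4.487990941517253 tool 35.43441097718257 radius 0.21010711464106632
```

>>> {"op": "apply_moves", "data": {
  "steps": [
    [0.001, 0, -0.018, -0.0001, -0.0031, 0],
    [0.001, 0, -0.018, -0.0001, -0.0031, 0],
    [0.001, 0, -0.018, -0.0001, -0.0031, 0],
    [0.001, 0, -0.018, -0.0001, -0.0031, 0],
    [0.001, 0, -0.016, -0.0001, -0.0031, 0],
    [0.001, 0, -0.015, -0.0001, -0.0031, 0],
    [0.001, 0, -0.014, -0.0001, -0.0031, 0],
    [0.001, 0, -0.014, -0.0001, -0.0031, 0],
    [0, 0, -0.009, 0, 0, 0],
    [0, 0, -0.008, 0, 0, 0],
    [0, 0, 0, 0, 0, 0],
    [0, 0, 0, 0, 0, 0]
  ]
}}

```text
clock: 14.53
tool_pos: [0.4721, -0.1416, 0.0998]
tool_rot: [[0.643, 0.765, -0.039], [-0.023, -0.031, -0.999], [-0.765, 0.644, -0.003]]
wrist_force: [-31.5, 4.4, 29.2]
width: 0.011
```

```bash
python3 chk.py pics/s17.png
```

```text
[ 0.4721 -0.1416  0.0998] [ 0.4412 -0.1405  0.1366] 0.010953676176256526 [-31.5   4.4  29.2] [0.42 1.05 0.44]
tray deg by grasp pos 0.3779908106889422 tool 40.04942814548133 radius 0.20987776683441334
```

The tray is on its stop, with an upward reaction of 29 N. I'll relieve that and release.

>>> {"op": "apply_moves", "data": {
  "steps": [
    [-0.01, 0, 0.01, 0, 0, 0],
    [-0.01, 0, 0.006, 0, 0, 0],
    [0, 0, 0, 0, 0, 0],
    [0, 0, 0, 0, 0, 0]
  ]
}}

```text
clock: 14.92
tool_pos: [0.4719, -0.1416, 0.1016]
tool_rot: [[0.645, 0.763, -0.038], [-0.02, -0.032, -0.999], [-0.764, 0.645, -0.005]]
wrist_force: [18.3, 3.9, -4.0]
width: 0.0103
```

>>> {"op": "apply_moves", "data": {
  "steps": [
    [0.004, 0, -0.004, 0, 0, 0],
    [0.004, 0, -0.004, 0, 0, 0],
    [0, 0, 0, 0, 0, 0],
    [0, 0, 0, 0, 0, 0]
  ]
}}

```text
clock: 15.25
tool_pos: [0.4718, -0.1416, 0.1001]
tool_rot: [[0.643, 0.765, -0.038], [-0.021, -0.032, -0.999], [-0.765, 0.644, -0.005]]
wrist_force: [7.9, 3.8, 0.5]
width: 0.0104
```

>>> {"op": "apply_moves", "data": {
  "steps": [
    [0.003, 0, -0.004, 0, 0, 0],
    [0, 0, 0, 0, 0, 0],
    [0, 0, 0, 0, 0, 0]
  ]
}}

```text
clock: 15.5
tool_pos: [0.4719, -0.1416, 0.1001]
tool_rot: [[0.644, 0.764, -0.038], [-0.022, -0.032, -0.999], [-0.765, 0.644, -0.004]]
wrist_force: [-3.5, 3.2, 11.6]
width: 0.0105
```

>>> {"op": "apply_moves", "data": {
  "steps": [
    [0, 0, 0, 0, 0, 0],
    [0, 0, 0, 0, 0, 0],
    [0, 0, 0, 0, 0, 0],
    [0, 0, 0, 0, 0, 0],
    [0, 0, 0, 0, 0, 0]
  ],
  "claw": 0
}}

```text
clock: 15.92
tool_pos: [0.4709, -0.1416, 0.0985]
tool_rot: [[0.641, 0.766, -0.04], [-0.022, -0.033, -0.999], [-0.767, 0.642, -0.005]]
wrist_force: [-0.6, -0.2, 0.4]
width: 0.0427
```

Released with no residual force. Now I'll retreat along the tool axis.

>>> {"op": "apply_moves", "data": {
  "steps": [
    [-0.1, 0, 0.12, 0, 0, 0],
    [-0.1, 0, 0.12, 0, 0, 0],
    [-0.1, 0, 0.12, 0, 0, 0],
    [-0.1, 0, 0.12, 0, 0, 0],
    [-0.1, 0, 0.12, 0, 0, 0],
    [-0.1, 0, 0.12, 0, 0, 0],
    [-0.1, 0, 0.12, 0, 0, 0],
    [-0.1, 0, 0.12, 0, 0, 0],
    [0, 0, 0, 0, 0, 0],
    [0, 0, 0, 0, 0, 0]
  ]
}}

```text
clock: 16.75
tool_pos: [0.3909, -0.142, 0.1948]
tool_rot: [[0.642, 0.765, -0.041], [-0.024, -0.033, -0.999], [-0.766, 0.643, -0.003]]
wrist_force: [-0.2, 0.8, 0.6]
width: 0.0427
```

```bash
python3 chk.py pics/s18.png
python3 - <<'E'
from h import *
crop(snapshot("top"),"pics/t18.png",80,90,410,220,1.9);crop(snapshot("scene"),"pics/s19.png",120,90,280,270,2.2);crop(snapshot("top"),"pics/t19.png",295,120,120,150,4)
E
```

```text
[ 0.3909 -0.142   0.1948] [ 0.3601 -0.1409  0.2316] 0.04269918050834638 [-0.2  0.8  0.6] [-0.01  0.29  0.03]
tray deg by grasp pos 16.389393361855685 tool 39.971180528340795 radius 0.31244525484812086
```

View pics/t18.png

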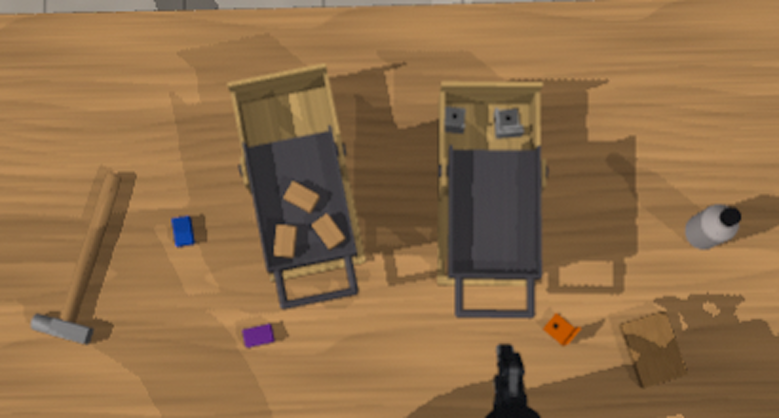

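View pics/s19.png

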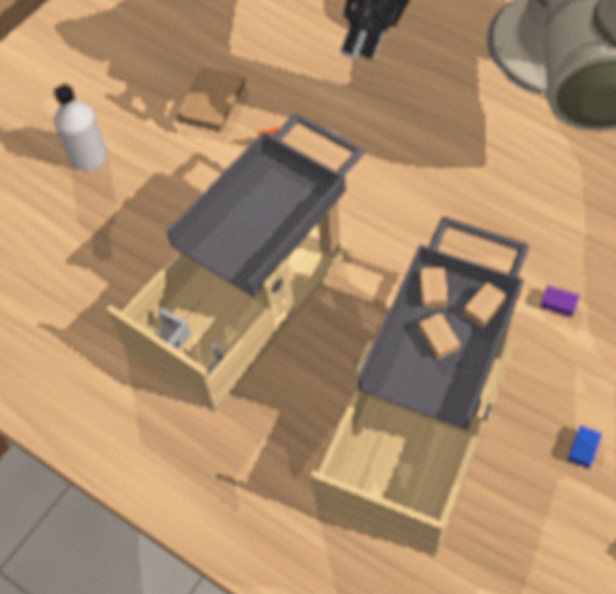

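View pics/t19.png

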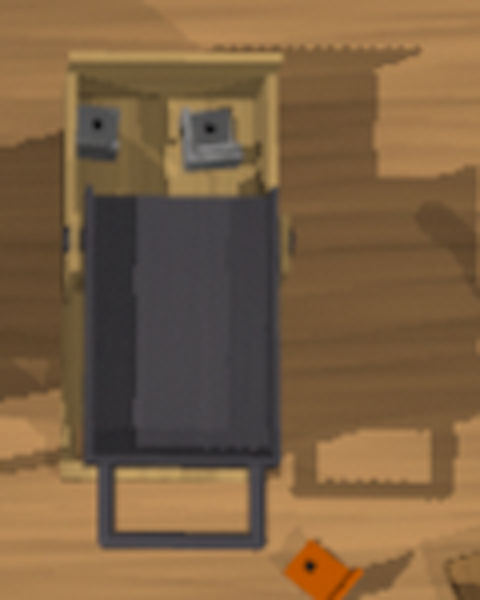

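The handle bar and tray edges are at the same pixels as at the start: bar at crop (100–265, 541), lip at row 195. The tray is empty and fully down, the brackets are in the box, and the block tray and bystanders look unchanged. Handing in.

```bash
python3 -c "
from station import job;print(job.hand_in())"
```

```text
the job is handed in; nothing more can be done
None
```

I lifted the bracket tray to about 54° and all three brackets slid out into its catch box. I then lowered the tray under grip onto its rest, let go and backed the arm away. The job was handed in at about 17 s; no verdict was reported.

**Last checks**
- **Bracket tray:** it is empty. The top view shows its bar and edges at the same pixels as at the start, so it lies fully down.
- **Brackets:** one is clearly visible in the box. The other two are nested together; I inferred that from the three faces showing in the enlarged view, not from seeing them separately.
- **Everything else:** the block tray with its blocks, the look-alikes, glue, hammer and offcut look unmoved in both views; I compared them by eye, without measuring.

**What disagreed**
- **Fingertip position:** the real fingertips were about 29 mm behind the reported TCP along the tool axis. The first closing missed the bar without touching anything. I corrected for the offset using both camera views, and the second grip held.
- **Force at touch-down:** the wrist force peaked at about 43 N as the tray reached its stop, among the readings I took, against the 120 N limit. I relieved it before releasing. While settling the grip I raised the tool by about 2 mm, so the tray may have lifted very slightly before I set it back on its rest.

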